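# Sweep spacer rings through the sorting gate

## Robot

A 6-joint arm with a two-finger parallel gripper is mounted at the origin on the work surface. World frame = base frame: x ahead of the robot, y to its left, z up, the work surface at z = 0. Lengths are in m, angles in rad, forces in N, time in s.
With the tool pointing down it reaches from about 0.275 to 0.725 m from the base axis. Payload 5.6 kg.
Tool frame: the origin (TCP) lies midway between the tips of the shut fingers; the grasp point (between the pads) lies 19 mm behind it; z points along the fingers, y is the line along which they close (so a half turn about z gives the same grasp; the last joint's range is limited). The gripper opens to 85 mm and grips with 20 to 120 N. Pads are 22 mm wide; open, the fingers measure 114 mm over their backs; the gripper's body (76 mm by 85 mm) begins 54 mm behind the grasp point. The pads swing forward as they close: fully open they stand 13 mm farther back than shut.
Start: joints at [1.619, 0.255, 0.108, 0, -1.424, -0.285], TCP at [0.129, 0.535, 0.231] pointing down, gripper open.
Joint ranges: [-2.95, 2.95], [-1.21, 1.97], [-1.09, 1.5], [-2.87, 1.71], [-2.94, -0.07], [-3.05, 3.05]. Speed limits (rad/s): [2.57, 2.57, 3.14, 3.14, 3.14, 3.14].

## Interface

Orientations are given as a rotation vector (axis times angle).
In Python, from workcell import r gives the robot as it stands. The module is installed in compiled form; this text tells all that it offers.
- The arm moves only by the tool servo_tool, never from a script. Its argument "moves" is a list of rows, each a list of 7 numbers: the shift along the tool's x, y, z in m, then the turn, a rotation vector about the tool's x, y, z in rad, then the finger opening in m, from 0 to 0.0854. A call has exactly 5 rows; each row shifts and turns the commanded pose from where the row before left it, along the tool's axes as they then stand; what a row does not reach is not made up. A row lasts 1/10 s, in which the tool goes at most 50 mm and 8.59 degrees, less where a joint would pass 70% of its speed; a pose out of reach is approached as far as the arm can. A call with a gripper value outside its range is refused whole. The fingers move at their own pace and stop on an object; "force" is the grip in N (left out, the last holds). Time passes only in rows, so rows that do not move let the fingers close, or fill a call up. It gives the time, the measured TCP pose, the force, the opening and the grip force at its end, in the units of the state.
- r.observe(): the state, without advancing time (a new reading comes with each control period).
- r.camera(name): name is "side" or "top"; returns the picture (400x640x3 uint8, red, green, blue); there is no depth.
- r.get_calibration(name): a dict with "fx", "fy", "cx", "cy" (pixels), "R" (3x3) and "t" (3): a world point X has camera coordinates R X + t. Camera axes: x right, y down, z forward; pixel columns grow to the right and rows downward; lengths in m; the calibration is good to about 2 mm. A picture is of the moment at which its call begins. get_calibration takes no time and is no camera call.
- r.hand_in(): hands the job in; it is judged then, once.
The state is a dict: "time_s": time; "q": joint angles; "joint_velocities": joint speeds; "joint_torque": joint torques, N m; "eef_pos": TCP position; "ee_rot": TCP orientation; "force": force on the tool from outside, world axes, zero at the start; "moment": the same for the moment, N m; "finger_gap": opening from 0.0 (shut) to 1.0 (fully open); "gripper_force": force on a finger pad.
Only numpy, scipy, OpenCV 4.12 (cv2) and the standard library are available. Lean on these libraries where they do the work, as an engineer would, in place of code of your own. Each camera call takes 0.05 s, during which the arm holds its last target. There are 200 camera calls.

## Task

Sweep the three loose steel spacer rings over the sorting board with your fingertips, one at a time, through the narrow gate so that each drops into the slot behind it before the next one follows. Only push them: do not lift or carry a ring. Leave the hexagon nut and the little wooden knob standing where they are on the board.

Things in the scene. Friction and masses are not known exactly. Their poses are not given: they have to be found in the camera images.
- board: plywood sorting board fixed to the bench, its flat top 75 mm above the bench. Origin at bench height under the middle of the gate; its x axis is level and points from the board through the gate to the slot (the sweeping direction), y is to the left along the gate wall, z up. The flat top reaches from x = -225 mm to the drop edge at x = 0 and from y = -180 to 180 mm; no rim on its back and sides
- gate (a point): middle of the gate at the drop edge, on the board's top (75 mm above the bench); axes as board. The gate is a 54 mm wide opening (y = -27 to 27 mm), with rounded ends, in a wooden wall 20 mm high and 10 mm thick (x = -10 to 0 mm) that closes the rest of that side; just behind the wall the top drops away into the slot
- slot (a point): middle of the slot's floor. The slot is a pit with steep walls, 52 mm along x (x = 0 to 52 mm from the drop edge), 120 mm along y, its floor 69 mm below the board's top, open above; its far wall rises 20 mm above the board's top
- ring_a: thick plain steel spacer ring lying flat on the sorting board: 36 mm outside, 16 mm bore, 10 mm thick, 40 to 85 g; origin at the centre of its underside, z up. All three rings are alike and slide freely
- ring_b: thick plain steel spacer ring lying flat on the sorting board: 36 mm outside, 16 mm bore, 10 mm thick, 40 to 85 g; origin at the centre of its underside, z up. All three rings are alike and slide freely
- ring_c: thick plain steel spacer ring lying flat on the sorting board: 36 mm outside, 16 mm bore, 10 mm thick, 40 to 85 g; origin at the centre of its underside, z up. All three rings are alike and slide freely
- nut: large steel hexagon nut lying on the board, 30 mm across the flats, 16 mm high; origin at the centre of its underside. Not to be moved
- knob: turned wooden drawer knob standing on the board, 32 mm across, 45 mm high; origin at the centre of its foot. Not to be moved
There are look-alikes about, which are no part of the job. What is shaped like the ring_c but black or orange is not meant.

How it is judged:
On the way, in this order (a step that is already met when the one before it is completed fails the run):
1. a first ring, alone, has dropped into the slot (((z of ring_a in the frame of gate below -0.02 m and x of ring_a in the frame of gate between -0.004 and 0.056 m and y of ring_a in the frame of gate between -0.064 and 0.064 m) or (z of ring_b in the frame of gate below -0.02 m and x of ring_b in the frame of gate between -0.004 and 0.056 m and y of ring_b in the frame of gate between -0.064 and 0.064 m) or (z of ring_c in the frame of gate below -0.02 m and x of ring_c in the frame of gate between -0.004 and 0.056 m and y of ring_c in the frame of gate between -0.064 and 0.064 m))), for 0.2 s.
2. a second ring has followed it ((((z of ring_a in the frame of gate below -0.02 m and x of ring_a in the frame of gate between -0.004 and 0.056 m and y of ring_a in the frame of gate between -0.064 and 0.064 m) and (z of ring_b in the frame of gate below -0.02 m and x of ring_b in the frame of gate between -0.004 and 0.056 m and y of ring_b in the frame of gate between -0.064 and 0.064 m)) or ((z of ring_a in the frame of gate below -0.02 m and x of ring_a in the frame of gate between -0.004 and 0.056 m and y of ring_a in the frame of gate between -0.064 and 0.064 m) and (z of ring_c in the frame of gate below -0.02 m and x of ring_c in the frame of gate between -0.004 and 0.056 m and y of ring_c in the frame of gate between -0.064 and 0.064 m)) or ((z of ring_b in the frame of gate below -0.02 m and x of ring_b in the frame of gate between -0.004 and 0.056 m and y of ring_b in the frame of gate between -0.064 and 0.064 m) and (z of ring_c in the frame of gate below -0.02 m and x of ring_c in the frame of gate between -0.004 and 0.056 m and y of ring_c in the frame of gate between -0.064 and 0.064 m)))), for 0.2 s.
3. the third ring has followed (z of each of ring_a, ring_b, ring_c in the frame of gate below -0.02 m and x of ring_a in the frame of gate between -0.004 and 0.056 m and y of ring_a in the frame of gate between -0.064 and 0.064 m and x of ring_b in the frame of gate between -0.004 and 0.056 m and y of ring_b in the frame of gate between -0.064 and 0.064 m and x of ring_c in the frame of gate between -0.004 and 0.056 m and y of ring_c in the frame of gate between -0.064 and 0.064 m), for 0.2 s.
At the end, for the whole second after the job is handed in: All three rings lie at rest (under 20 mm/s) in the slot, each centre at least 20 mm below the board's top; the nut and the knob are within 15 mm of where they began and the knob still stands (within 0.3 rad of upright) (all of step 3 and linear speed of each of ring_a, ring_b, ring_c below 0.02 m/s and distance of each of nut, knob from where it was at the start of the episode below 0.015 m and angle between knob's own z axis and vertical below 0.3 rad); the robot touches nothing.
It fails at once if a ring is lifted (its underside's centre more than 12 mm above the board's top) (z of any of ring_a, ring_b, ring_c in the frame of gate above 0.012 m).
It fails at once if the nut or the knob is moved by more than 15 mm or the knob is tipped by more than 0.3 rad (not (distance of each of nut, knob from where it was at the start of the episode below 0.015 m and angle between knob's own z axis and vertical below 0.3 rad)).
It also fails if it takes over 69 s, if anything falls off the work surface, if the arm or the gripper's body presses on something with over 40 N, if the wrist force passes 120 N, or if a joint passes its speed limit or range.

## Working session

There is one attempt and no reset: what is moved stays moved. The work goes in short steps, Python scripts to look and compute and a tool call to move; the robot and the scene stay as the last step left them, time stands still between calls to the robot, and variables do not carry over. Pictures are saved under pics/ and viewed, at most 10 in all, crops included, and the job is handed in when it is done.

Besides the shell and the picture viewer there is one more tool, called as name(argument=value, ...) on one line, values as JSON. servo_tool: Moves the arm, as the interface text tells. Its arguments: {"type":"object","properties":{"moves":{"type":"array","items":{"type":"array","items":{"type":"number"}}},"force":{"type":"number"}},"required":["moves"]}

```bash
mkdir -p pics; python3 - <<'E'
from workcell import r
import cv2
for n in("side","top"):
    im=r.camera(n); cv2.imwrite(f"pics/{n}0.png",im[:,:,::-1])
    c=r.get_calibration(n); print(n,c)
s=r.observe(); print(s)
E
```

```text
side {'fx': 411.0718423482972, 'fy': 411.0718423482972, 'cx': 322.8070417742593, 'cy': 203.2347035032697, 'R': array([[-0.91811444, -0.39628705, -0.00473863],
       [-0.19554995,  0.46338351, -0.86431241],
       [ 0.34471162, -0.79261106, -0.50293301]]), 't': array([0.4667963 , 0.14899003, 0.56246759])}
top {'fx': 486.50786432895524, 'fy': 486.50786432895524, 'cx': 327.57814774482523, 'cy': 192.24385871356262, 'R': array([[ 0.1194977 , -0.99282615, -0.00406745],
       [-0.97245845, -0.11621852, -0.20203418],
       [ 0.20011211,  0.02809805, -0.97937002]]), 't': array([-0.03921628,  0.5134452 ,  0.75897202])}
{'time_s': 0.1, 'q': array([ 1.61861277e+00,  2.55680046e-01,  1.07151354e-01, -4.14546726e-04,
       -1.42391648e+00, -2.84585304e-01]), 'joint_velocities': array([-0.00036953, -0.00193066,  0.00341224,  0.00051847,  0.00011646,
        0.00065508]), 'joint_torque': array([-1.57073100e-03, -3.87607741e+01,  2.38471878e+01,  5.37792385e+00,
       -3.82460436e-03,  4.58053563e-06]), 'eef_pos': array([0.12886318, 0.53423749, 0.2304984 ]), 'ee_rot': array([ 3.11791041e+00, -3.70942584e-01, -2.06609444e-04]), 'force': array([ 0.1047366 ,  0.00959533, -0.24977128]), 'moment': array([-0.0248976 ,  0.01207906, -0.01269695]), 'gripper_force': 0.0, 'finger_gap': 0.9998836543328833}
```

View pics/top0.png

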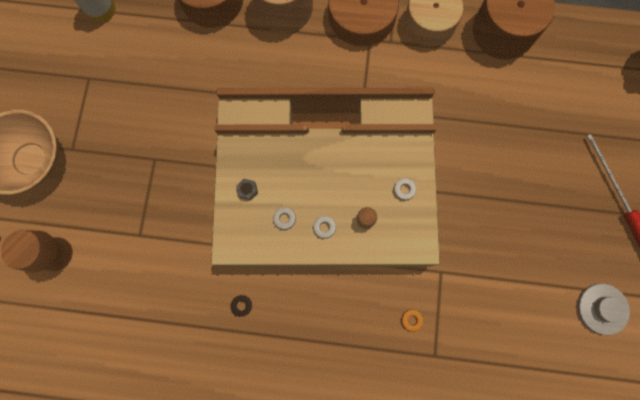

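View pics/side0.png

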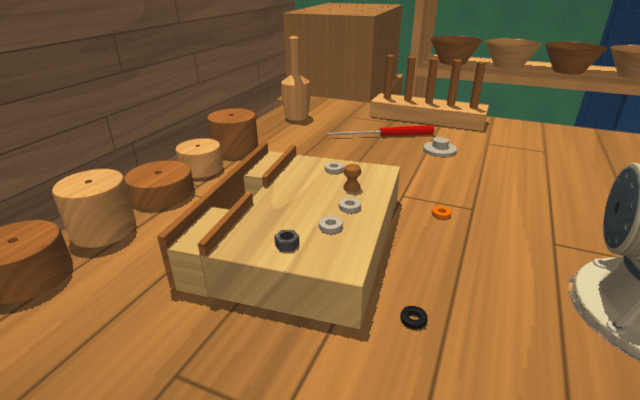

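The top view shows three steel rings on the board at (285,219), (324,227) and (405,189), the nut at (247,189), the knob at (367,217) and the gate at (326,127). The black ring (241,306) and the orange ring (413,320) lie on the bench and are look-alikes. The side view shows the same, with rings at (331,225), (350,205) and (334,168).

```bash
cat > h.py <<'E'
import numpy as np, cv2
from workcell import r
def ray(c,uv):
    d=np.array([(uv[0]-c["cx"])/c["fx"],(uv[1]-c["cy"])/c["fy"],1.]); R=np.array(c["R"])
    return -R.T@np.array(c["t"]), R.T@d
def plane(c,uv,z):
    o,d=ray(c,uv); return o+d*(z-o[2])/d[2]
def tri(p):
    A=np.zeros((3,3));b=np.zeros(3)
    for c,uv in p:
        o,d=ray(c,uv); d/=np.linalg.norm(d); M=np.eye(3)-np.outer(d,d); A+=M;b+=M@o
    return np.linalg.solve(A,b)
def rings(im,roi):
    h=cv2.cvtColor(im,cv2.COLOR_RGB2HSV); m=((h[...,1]<50)&(h[...,2]>110)).astype(np.uint8)*255
    k=np.zeros_like(m); k[roi[1]:roi[3],roi[0]:roi[2]]=255; m&=k
    out=[]
    for q in cv2.findContours(m,cv2.RETR_EXTERNAL,cv2.CHAIN_APPROX_NONE)[0]:
        if cv2.contourArea(q)>60:
            (x,y),(w,hh),_=cv2.minAreaRect(q); mm=cv2.boundingRect(q)
            out.append((round(x,1),round(y,1),mm[2],mm[3]))
    return out
ROI={"top":(210,135,440,265),"side":(230,150,400,300)}
E
python3 - <<'E'
from h import *
for n in("top","side"):
    im=cv2.imread(f"pics/{n}0.png")[:,:,::-1].copy(); print(n,rings(im,ROI[n]))
    h=cv2.cvtColor(im,cv2.COLOR_RGB2HSV)
    if n=="top":
        for p in [(250,250),(250,128),(330,127),(247,189),(367,217),(285,211),(230,300)]: print(p,im[p[1],p[0]],h[p[1],p[0]])
        cv2.imwrite("pics/crop.png",cv2.resize(im[80:270,205:445],None,fx=3.1,fy=3.1,interpolation=cv2.INTER_CUBIC)[:,:,::-1])
E
```

```text
top [(324.0, 226.5, 21, 20), (284.0, 218.5, 21, 20), (404.5, 188.5, 20, 20)]
(250, 250) [181 148  97] [ 18 118 181]
(250, 128) [131  86  47] [ 14 164 131]
(330, 127) [148  97  58] [ 13 155 148]
(247, 189) [67 55 39] [ 17 107  67]
(367, 217) [138  91  55] [ 13 153 138]
(285, 211) [164 153 135] [ 19  45 164]
(230, 300) [143 101  60] [ 15 148 143]
side []
```

View pics/crop.png

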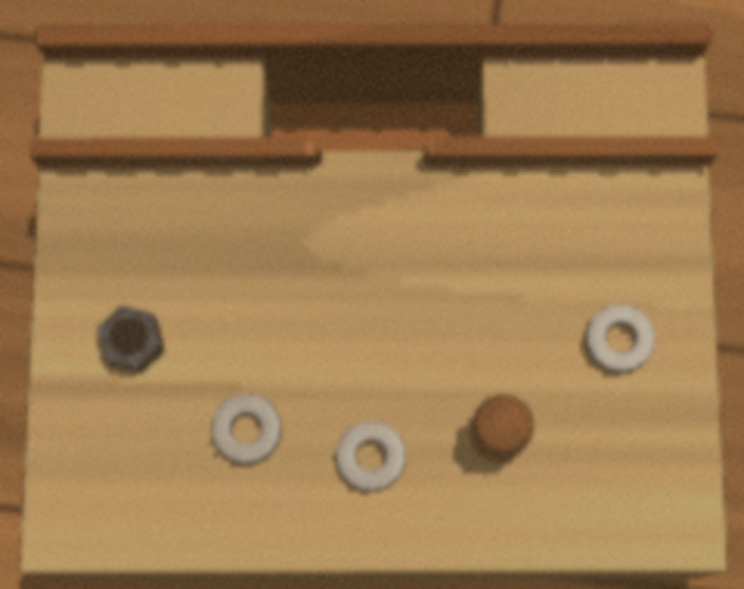

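The crop confirms three plain steel-coloured rings on the board: crop (246,430), (370,456), (620,339). The nut is at (130,340), the knob at (502,427), and the gate gap runs from (320,150) to (423,150). Next I compute the board frame and the ring positions.

```bash
python3 - <<'E'
from h import *
np.set_printoptions(precision=4,suppress=True)
ct,cs=r.get_calibration("top"),r.get_calibration("side")
f=lambda x,y:(205+x/3.1-.3,80+y/3.1-.3)
# heights check
S={"a":((284.3,218.7),(331,225)),"b":((324.3,226.7),(350,205)),"c":((404.8,188.8),(334,168))}
for k,(a,b) in S.items(): print(k,tri([(ct,a),(cs,b)]))
BL,BR=[plane(ct,f(*p),.075)[:2] for p in((22,572),(726,570))]
gl,gr=[plane(ct,f(*p),.095)[:2] for p in((320,150),(423,150))]
wl,wr=[plane(ct,f(*p),.095)[:2] for p in((32,148),(716,147))]
print("len",np.linalg.norm(BL-BR),np.linalg.norm(gl-gr),np.linalg.norm(wl-wr))
print(BL,BR,gl,gr,wl,wr)
yv=(BL-BR)/np.linalg.norm(BL-BR); yw=(wl-wr)/np.linalg.norm(wl-wr); print(yv,yw)
y=(yv+yw); y/=np.linalg.norm(y); x=np.array([y[1],-y[0]])
mid=(BL+BR)/2; print("x dir",x)
o=mid+.225*x; print("origin from back edge",o,"gate mid",(gl+gr)/2, "wall mid",(wl+wr)/2)
# gate mid has x=-5ish
O=o; 
B=lambda p:np.array([(p[:2]-O)@x,(p[:2]-O)@y])
print("gate in B",B(gl),B(gr),"walls",B(wl),B(wr))
for k,(a,b) in S.items(): print(k,B(plane(ct,a,.085)))
print("nut",B(plane(ct,f(130,340),.091)),"knob",B(plane(ct,f(502,427),.12-.008)))
E
```

```text
a [0.4582 0.085  0.0767]
b [0.4524 0.0198 0.0775]
c [ 0.5294 -0.1021  0.0761]
len 0.35706824009074467 0.053901099163220105 0.35806538367512625
[0.3734 0.1886] [ 0.417  -0.1658] [0.6075 0.0653] [0.6138 0.0118] [0.5907 0.2154] [ 0.6336 -0.1401]
[-0.1221  0.9925] [-0.1196  0.9928]
x dir [0.9927 0.1208]
origin from back edge [0.6185 0.0386] gate mid [0.6107 0.0386] wall mid [0.6122 0.0376]
gate in B [-0.0078  0.0279] [-0.0079 -0.026 ] walls [-0.0062  0.1788] [-0.0067 -0.1793]
a [-0.1546  0.0647]
b [-0.1675  0.0014]
c [-0.1067 -0.1274]
nut [-0.1084  0.1248] knob [-0.157  -0.0635]
```

```bash
cat >> h.py <<'E'
from scipy.spatial.transform import Rotation as Ro
O=np.array([.6180,.0386]); X=np.array([.9927,.1208]); Y=np.array([-.1208,.9927]); YAW0=np.arctan2(.1208,.9927)
def go(*tg):
    """tg: (bx,by mm, z m, yaw deg in board) ; prints turn about tool z, then shift in tool axes after the turn"""
    s=r.observe(); p=s["eef_pos"]; R=Ro.from_rotvec(s["ee_rot"]).as_matrix()
    yaw=np.arctan2(R[1,0],R[0,0])-YAW0; d=p[:2]-O
    print("t",s["time_s"],"board xy mm",np.round([d@X*1e3,d@Y*1e3],1),"z",round(p[2],4),"yaw",round(np.degrees(yaw),1),"F",np.round(s["force"],1),"gap",round(s["finger_gap"],3),"q",np.round(s["q"],2))
    for bx,by,z,yd in tg:
        a=np.radians(yd)+YAW0; T=np.array([[np.cos(a),np.sin(a),0],[np.sin(a),-np.cos(a),0],[0,0,-1]])
        w=np.array([*(O+X*bx/1e3+Y*by/1e3),z]); v=T.T@(w-p)
        print(" to",(bx,by,z,yd),"turn tz",round(-(np.radians(yd)-yaw),3),"shift mm",np.round(v*1e3,1)); p=w; yaw=np.radians(yd)
E
python3 -c "
from h import *
go((-208,0,.12,0))"
```

```text
t 0.1 board xy mm [-425.7  551.1] z 0.2305 yaw -20.5 F [ 0.1  0.  -0.2] gap 1.0 q [ 1.62  0.26  0.11 -0.   -1.42 -0.28]
 to (-208, 0, 0.12, 0) turn tz -0.358 shift mm [217.7 551.1 110.5]
```

servo_tool(moves=[[0,0,0,0,0,-0.0716,0.014],[0,0,0,0,0,-0.0716,0.014],[0,0,0,0,0,-0.0716,0.014],[0,0,0,0,0,-0.0716,0.014],[0,0,0,0,0,-0.0716,0.014]])

```text
time_s: 0.6
eef_pos: [0.1289, 0.5344, 0.2307]
ee_rot: [3.134, 0.195, -0.001]
force: [0.2, -0.4, 0.6]
finger_gap: 0.169
gripper_force: 0.0
```

```bash
python3 -c "
from h import *
go((-208,0,.15,0))"
```

```text
t 0.6 board xy mm [-425.6  551.2] z 0.2307 yaw 0.2 F [ 0.2 -0.4  0.6] gap 0.169 q [ 1.62  0.26  0.11 -0.   -1.42  0.08]
 to (-208, 0, 0.15, 0) turn tz 0.003 shift mm [217.6 551.2  80.7]
```

servo_tool(moves=[[0.0145,0.0367,0,0,0,0,0.014],[0.0145,0.0367,0,0,0,0,0.014],[0.0145,0.0367,0,0,0,0,0.014],[0.0145,0.0367,0,0,0,0,0.014],[0.0145,0.0367,0,0,0,0,0.014]])

```text
time_s: 1.1
eef_pos: [0.2235, 0.3595, 0.2309]
ee_rot: [3.135, 0.191, -0.0]
force: [0.6, 0.5, -0.0]
finger_gap: 0.158
gripper_force: 0.0
```

servo_tool(moves=[[0.0145,0.0367,0,0,0,0,0.014],[0.0145,0.0367,0,0,0,0,0.014],[0.0145,0.0367,0,0,0,0,0.014],[0.0145,0.0367,0,0,0,0,0.014],[0.0145,0.0367,0,0,0,0,0.014]])

```text
time_s: 1.6
eef_pos: [0.3175, 0.1862, 0.2311]
ee_rot: [-3.136, -0.191, 0.0]
force: [1.4, 0.4, -0.6]
finger_gap: 0.164
gripper_force: 0.0
```

servo_tool(moves=[[0.0145,0.0367,0.01,0,0,0,0.014],[0.0145,0.0367,0.015,0,0,0,0.014],[0.0145,0.0367,0.015,0,0,0,0.014],[0.0145,0.0367,0.015,0,0,0,0.014],[0.0145,0.0367,0.015,0,0,0,0.014]])

```text
time_s: 2.1
eef_pos: [0.4117, 0.0128, 0.1606]
ee_rot: [-3.136, -0.19, 0.0]
force: [0.8, 1.0, -0.0]
finger_gap: 0.161
gripper_force: 0.0
```

```bash
python3 -c "
from h import *
go((-208,0,.09,0))
im=r.camera('top'); cv2.imwrite('pics/t1.png',cv2.resize(im[80:270,205:445],None,fx=3,fy=3)[:,:,::-1])"
```

```text
t 2.1 board xy mm [-207.9   -0.7] z 0.1606 yaw 0.0 F [ 0.8  1.  -0. ] gap 0.161 q [ 0.42  0.02 -0.36 -0.   -1.2   1.28]
 to (-208, 0, 0.09, 0) turn tz 0.0 shift mm [-0.1 -0.7 70.6]
```

View pics/t1.png

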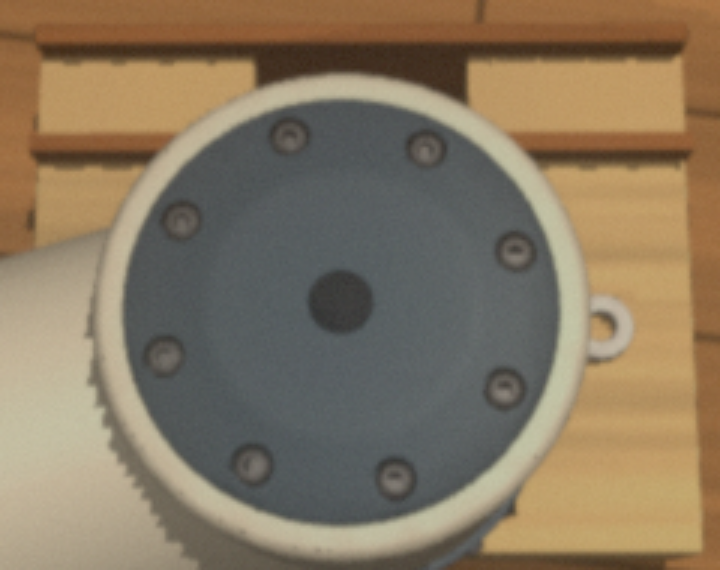

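The arm hides most of the board in the top view; only the ring at (605,325) still shows, where expected. I will go down and check in the side view.

servo_tool(moves=[[0,0,0.025,0,0,0,0.014],[0,0,0.025,0,0,0,0.014],[0,0,0.016,0,0,0,0.014],[0,0,0.008,0,0,0,0.014],[0,0,0.003,0,0,0,0.014]])

```text
time_s: 2.65
eef_pos: [0.411, 0.0143, 0.0837]
ee_rot: [3.135, 0.19, -0.002]
force: [-0.0, 0.7, 1.4]
finger_gap: 0.167
gripper_force: 0.0
```

```bash
python3 -c "
from h import *
go((-208,0,.079,0))
im=r.camera('side'); cv2.imwrite('pics/s1.png',cv2.resize(im[120:310,200:440],None,fx=3,fy=3)[:,:,::-1])"
```

```text
t 2.65 board xy mm [-208.4    0.9] z 0.0837 yaw 0.0 F [-0.   0.7  1.4] gap 0.167 q [ 0.42  0.09 -0.49 -0.   -0.99  1.27]
 to (-208, 0, 0.079, 0) turn tz 0.0 shift mm [0.4 0.9 4.7]
```

View pics/s1.png

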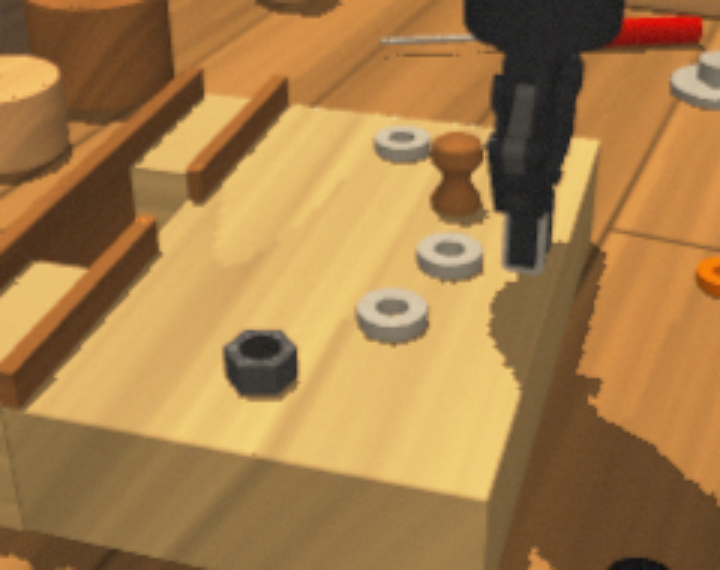

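The side view shows the fingers at (525,245), just above the board behind ring b at (450,255) and clear of the knob at (457,185). The nut is at (260,362) and ring a at (393,313).

servo_tool(moves=[[0,0.0005,0.0025,0,0,0,0.014],[0,0,0.001,0,0,0,0.014],[0,0,0,0,0,0,0.014],[0,0,0,0,0,0,0.014],[0,0,0,0,0,0,0.014]])

```text
time_s: 3.2
eef_pos: [0.4117, 0.0141, 0.081]
ee_rot: [-3.136, -0.19, -0.001]
force: [0.1, 0.1, 1.2]
finger_gap: 0.167
gripper_force: 0.0
```

```bash
python3 -c "
from h import *
go((-80,0,.079,0))"
```

```text
t 3.2 board xy mm [-207.8    0.6] z 0.081 yaw 0.0 F [0.1 0.1 1.2] gap 0.167 q [ 0.42  0.09 -0.5   0.   -0.98  1.27]
 to (-80, 0, 0.079, 0) turn tz 0.0 shift mm [127.8   0.6   2. ]
```

servo_tool(moves=[[0.004,0.0003,0.001,0,0,0,0.014],[0.006,0.0003,0.0005,0,0,0,0.014],[0.006,0,0,0,0,0,0.014],[0.006,0,0,0,0,0,0.014],[0.008,0,0,0,0,0,0.014]])

```text
time_s: 3.7
eef_pos: [0.4419, 0.017, 0.0792]
ee_rot: [3.136, 0.19, -0.001]
force: [-0.2, 0.6, 0.2]
finger_gap: 0.167
gripper_force: 0.2
```

servo_tool(moves=[[0.01,0,0,0,0,0,0.014],[0.01,0,0,0,0,0,0.014],[0.01,0,0,0,0,0,0.014],[0.01,0,0,0,0,0,0.014],[0.008,0,0,0,0,0,0.014]])

```text
time_s: 4.2
eef_pos: [0.49, 0.0229, 0.0792]
ee_rot: [3.136, 0.19, 0.0]
force: [-0.3, 0.4, -0.5]
finger_gap: 0.161
gripper_force: 0.2
```

servo_tool(moves=[[0.01,0,0,0,0,0,0.014],[0.01,0,0,0,0,0,0.014],[0.01,0,0,0,0,0,0.014],[0.008,0,0,0,0,0,0.014],[0.004,0,0,0,0,0,0.014]])

```text
time_s: 4.7
eef_pos: [0.5315, 0.028, 0.0792]
ee_rot: [3.136, 0.19, -0.0]
force: [-0.5, 0.4, 0.9]
finger_gap: 0.164
gripper_force: 0.2
```

```bash
python3 -c "
from h import *
go((-14,0,.079,0))
im=r.camera('side'); cv2.imwrite('pics/s2.png',cv2.resize(im[120:310,200:440],None,fx=3,fy=3)[:,:,::-1])"
```

```text
t 4.7 board xy mm [-87.1  -0.1] z 0.0792 yaw -0.0 F [-0.5  0.4  0.9] gap 0.164 q [ 0.35  0.32 -0.21  0.   -1.04  1.34]
 to (-14, 0, 0.079, 0) turn tz -0.0 shift mm [73.1 -0.1  0.2]
```

View pics/s2.png

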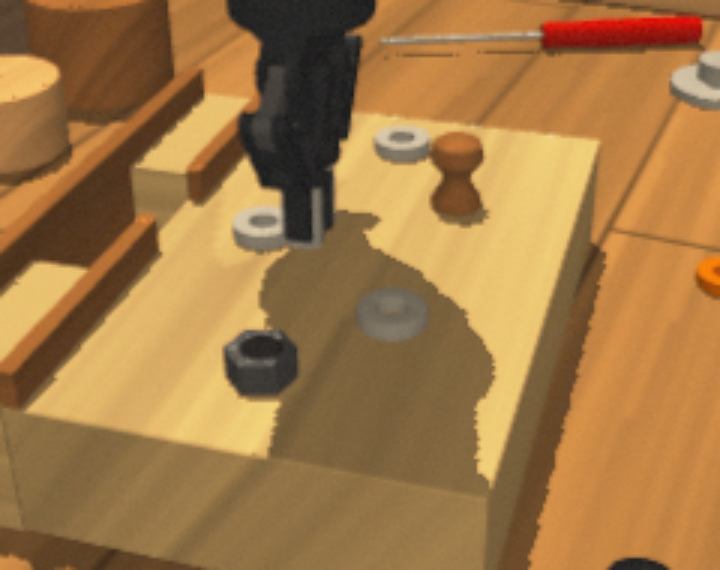

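Ring b, at (262,228), sits in the cradle of the fingertips, centred in front of the gate. Pushing on.

servo_tool(moves=[[0.006,0,0,0,0,0,0.014],[0.01,0,0,0,0,0,0.014],[0.01,0,0,0,0,0,0.014],[0.01,0,0,0,0,0,0.014],[0.01,0,0,0,0,0,0.014]])

```text
time_s: 5.25
eef_pos: [0.5773, 0.0336, 0.0793]
ee_rot: [3.136, 0.19, 0.0]
force: [-0.1, -0.2, 0.2]
finger_gap: 0.161
gripper_force: 0.2
```

servo_tool(moves=[[0.01,0,0,0,0,0,0.014],[0.01,0,0,0,0,0,0.014],[0.007,0,0,0,0,0,0.014],[0,0,0,0,0,0,0.014],[0,0,0,0,0,0,0.014]])

```text
time_s: 5.75
eef_pos: [0.6031, 0.0367, 0.0791]
ee_rot: [-3.136, -0.19, 0.001]
force: [-0.7, -0.3, 0.3]
finger_gap: 0.161
gripper_force: 0.0
```

servo_tool(moves=[[-0.01,0,0,0,0,0,0.014],[-0.03,0,0,0,0,0,0.014],[-0.03,0,-0.01,0,0,0,0.014],[-0.03,0,-0.03,0,0,0,0.014],[-0.02,0,-0.03,0,0,0,0.014]])

```text
time_s: 6.25
eef_pos: [0.4807, 0.0215, 0.1496]
ee_rot: [3.136, 0.19, -0.003]
force: [-0.1, -0.7, 0.8]
finger_gap: 0.164
gripper_force: 0.0
```

```bash
python3 -c "
from h import *
go()
im=r.camera('side'); cv2.imwrite('pics/s3.png',cv2.resize(im[120:310,200:440],None,fx=3,fy=3)[:,:,::-1])
d=np.array([65,0])-0
a=np.array([-154.6,64.7]); g=np.array([-62,0.]); u=(g-a)/np.linalg.norm(g-a); yaw=np.degrees(np.arctan2(u[1],u[0]))
s=a-u*42; e=g-u*27
print(u,yaw,s,e)
go((*s,.15,yaw),(*s,.079,yaw),(*e,.079,yaw))"
```

```text
t 6.25 board xy mm [-138.4   -0.4] z 0.1496 yaw 0.0 F [-0.1 -0.7  0.8] gap 0.164 q [ 0.37  0.16 -0.22 -0.   -1.19  1.32]
[ 0.81973067 -0.57274918] -34.942158048976744 [-189.02868817   88.75546571] [-84.13272811  15.46422796]
t 6.3 board xy mm [-137.2   -0.6] z 0.1556 yaw 0.0 F [-2.4 -1.4  4.2] gap 0.17 q [ 0.37  0.16 -0.21  0.   -1.19  1.32]
 to (np.float64(-189.02868817433568), np.float64(88.7554657114419), 0.15, np.float64(-34.942158048976744)) turn tz 0.611 shift mm [-93.6 -43.6   5.6]
 to (np.float64(-189.02868817433568), np.float64(88.7554657114419), 0.079, np.float64(-34.942158048976744)) turn tz -0.0 shift mm [ 0.  0. 71.]
 to (np.float64(-84.13272811207295), np.float64(15.464227957355508), 0.079, np.float64(-34.942158048976744)) turn tz -0.0 shift mm [128.   0.   0.]
```

View pics/s3.png

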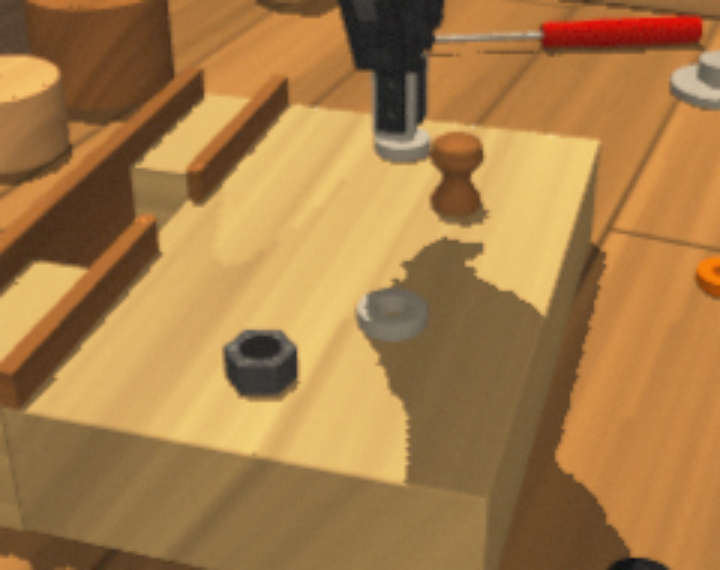

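Ring b has gone through the gate into the slot; ring a at (393,313), ring c at (403,143), the knob and the nut are untouched. Now ring a.

servo_tool(moves=[[0,0,0,0,0,0.1222,0.014],[0,0,0,0,0,0.1222,0.014],[0,0,0,0,0,0.1222,0.014],[0,0,0,0,0,0.1222,0.014],[0,0,0,0,0,0.1222,0.014]])

```text
time_s: 6.8
eef_pos: [0.4831, 0.0221, 0.1494]
ee_rot: [-3.046, 0.769, -0.0]
force: [-0.3, 0.4, -0.4]
finger_gap: 0.162
gripper_force: 0.0
```

servo_tool(moves=[[-0.0235,-0.011,0,0,0,0,0.014],[-0.0235,-0.011,0,0,0,0,0.014],[-0.0235,-0.011,0,0,0,0,0.014],[-0.0235,-0.011,0,0,0,0,0.014],[0,0,0.02,0,0,0,0.014]])

```text
time_s: 7.3
eef_pos: [0.4215, 0.1072, 0.1315]
ee_rot: [-3.045, 0.756, -0.007]
force: [-0.6, 0.5, 0.0]
finger_gap: 0.166
gripper_force: 0.0
```

```bash
python3 -c "
from h import *
go((-189,88.8,.079,-34.9))"
```

```text
t 7.3 board xy mm [-186.7   91.9] z 0.1315 yaw -34.8 F [-0.6  0.5  0. ] gap 0.166 q [ 0.61  0.08 -0.37  0.   -1.12  0.47]
 to (-189, 88.8, 0.079, -34.9) turn tz 0.001 shift mm [-0.1  3.8 52.5]
```

servo_tool(moves=[[0,0.004,0.018,0,0,0,0.014],[0,0,0.018,0,0,0,0.014],[0,0,0.01,0,0,0,0.014],[0,0,0.005,0,0,0,0.014],[0,0,0,0,0,0,0.014]])

```text
time_s: 7.8
eef_pos: [0.4196, 0.1015, 0.0782]
ee_rot: [3.047, -0.762, -0.0]
force: [0.4, 0.5, 0.6]
finger_gap: 0.164
gripper_force: 0.0
```

```bash
python3 -c "
from h import *
go((-189,88.8,.079,-34.9),(-84,15.5,.079,-34.9))"
```

```text
t 7.8 board xy mm [-189.3   86.4] z 0.0782 yaw -35.0 F [0.4 0.5 0.6] gap 0.164 q [ 0.6   0.14 -0.46  0.   -0.98  0.48]
 to (-189, 88.8, 0.079, -34.9) turn tz -0.002 shift mm [-1.1 -2.2 -0.8]
 to (-84, 15.5, 0.079, -34.9) turn tz -0.0 shift mm [128.1   0.    0. ]
```

servo_tool(moves=[[0.003,-0.002,-0.0008,0,0,0,0.014],[0.006,0,0,0,0,0,0.014],[0.006,0,0,0,0,0,0.014],[0.008,0,0,0,0,0,0.014],[0.01,0,0,0,0,0,0.014]])

```text
time_s: 8.3
eef_pos: [0.4507, 0.0876, 0.0792]
ee_rot: [-3.048, 0.762, -0.0]
force: [-0.7, -0.4, -0.0]
finger_gap: 0.166
gripper_force: 0.3
```

servo_tool(moves=[[0.01,0,0,0,0,0,0.014],[0.01,0,0,0,0,0,0.014],[0.01,0,0,0,0,0,0.014],[0.01,0,0,0,0,0,0.014],[0.01,0,0,0,0,0,0.014]])

```text
time_s: 8.8
eef_pos: [0.4949, 0.064, 0.079]
ee_rot: [3.048, -0.762, -0.0]
force: [-1.4, 0.5, 0.1]
finger_gap: 0.168
gripper_force: 0.3
```

servo_tool(moves=[[0.01,0,0,0,0,0,0.014],[0.01,0,0,0,0,0,0.014],[0.01,0,0,0,0,0,0.014],[0.008,0,0,0,0,0,0.014],[0.004,0,0,0,0,0,0.014]])

```text
time_s: 9.3
eef_pos: [0.5318, 0.0443, 0.079]
ee_rot: [3.048, -0.762, -0.0]
force: [0.3, 0.6, -0.1]
finger_gap: 0.163
gripper_force: 0.2
```

```bash
python3 -c "
from h import *
go((-84,15.5,.079,-34.9))
im=r.camera('side'); cv2.imwrite('pics/s4.png',cv2.resize(im[120:310,200:440],None,fx=3,fy=3)[:,:,::-1])"
```

```text
t 9.3 board xy mm [-84.8  16. ] z 0.079 yaw -35.0 F [ 0.3  0.6 -0.1] gap 0.163 q [ 0.38  0.32 -0.21  0.   -1.04  0.7 ]
 to (-84, 15.5, 0.079, -34.9) turn tz -0.002 shift mm [ 1. -0. -0.]
```

View pics/s4.png

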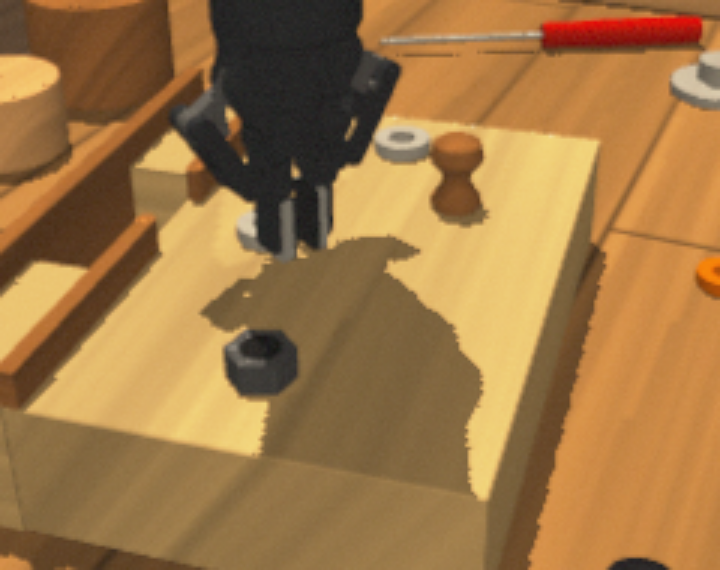

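Ring a, at about (245,230), sits in front of the fingertips before the gate. I back off, square up and push straight.

servo_tool(moves=[[-0.01,0,0,0,0,0,0.014],[-0.015,0,0,0,0,0,0.014],[0,0,0,0,0,-0.122,0.014],[0,0,0,0,0,-0.122,0.014],[0,0,0,0,0,-0.122,0.014]])

```text
time_s: 9.85
eef_pos: [0.5082, 0.0569, 0.0793]
ee_rot: [-3.136, 0.185, -0.0]
force: [-0.1, 0.3, -0.4]
finger_gap: 0.162
gripper_force: 0.0
```

servo_tool(moves=[[0,0,0,0,0,-0.122,0.014],[0,0,0,0,0,-0.122,0.014],[0,0.01,0,0,0,0,0.014],[0,0.01,0,0,0,0,0.014],[0,0.01,0,0,0,0,0.014]])

```text
time_s: 10.35
eef_pos: [0.5125, 0.0258, 0.0792]
ee_rot: [-3.136, -0.185, -0.0]
force: [1.0, -0.6, 0.2]
finger_gap: 0.164
gripper_force: 0.0
```

```bash
python3 -c "
from h import *
go((-14,0,.079,0))
im=r.camera('side'); cv2.imwrite('pics/s5.png',cv2.resize(im[120:310,200:440],None,fx=3,fy=3)[:,:,::-1])"
```

```text
t 10.35 board xy mm [-1.062e+02  1.000e-01] z 0.0792 yaw -0.2 F [ 1.  -0.6  0.2] gap 0.164 q [ 0.36  0.28 -0.26  0.   -1.03  1.33]
 to (-14, 0, 0.079, 0) turn tz -0.003 shift mm [92.2  0.1  0.2]
```

View pics/s5.png

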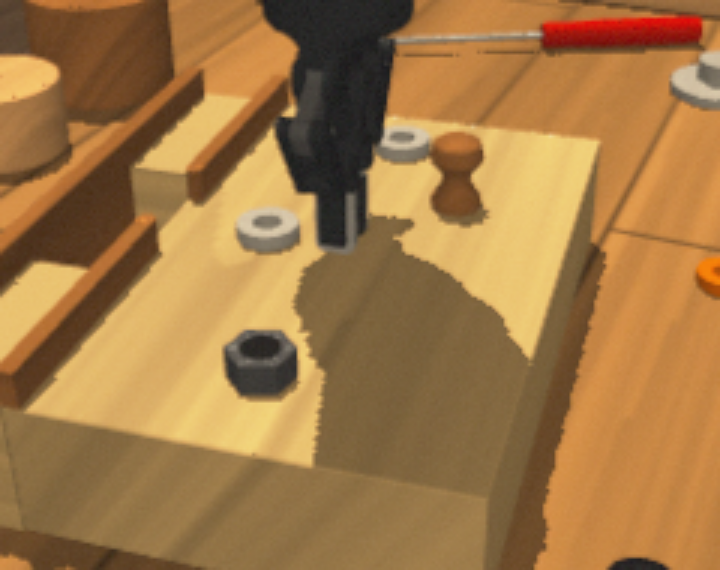

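Ring a, at (268,229), lies straight ahead of the squared fingers, in line with the gate. Push through.

servo_tool(moves=[[0.006,0,0,0,0,0,0.014],[0.006,0,0,0,0,0,0.014],[0.006,0,0,0,0,0,0.014],[0.008,0,0,0,0,0,0.014],[0.01,0,0,0,0,0,0.014]])

```text
time_s: 10.9
eef_pos: [0.5491, 0.0312, 0.079]
ee_rot: [3.136, 0.189, -0.0]
force: [0.1, 0.4, 0.4]
finger_gap: 0.164
gripper_force: 0.2
```

servo_tool(moves=[[0.01,0,0,0,0,0,0.014],[0.01,0,0,0,0,0,0.014],[0.01,0,0,0,0,0,0.014],[0.01,0,0,0,0,0,0.014],[0.01,0,0,0,0,0,0.014]])

```text
time_s: 11.4
eef_pos: [0.599, 0.0371, 0.079]
ee_rot: [3.136, 0.189, 0.0]
force: [-0.4, 0.6, -0.4]
finger_gap: 0.163
gripper_force: 0.0
```

servo_tool(moves=[[0.006,0,0,0,0,0,0.014],[0,0,0,0,0,0,0.014],[0,0,0,0,0,0,0.014],[-0.01,0,0,0,0,0,0.014],[-0.02,0,0,0,0,0,0.014]])

```text
time_s: 11.9
eef_pos: [0.5738, 0.0341, 0.0789]
ee_rot: [3.136, 0.189, 0.0]
force: [0.3, 0.1, -0.5]
finger_gap: 0.162
gripper_force: 0.0
```

servo_tool(moves=[[-0.02,0,-0.02,0,0,0,0.014],[-0.02,0,-0.03,0,0,0,0.014],[0,0,-0.03,0,0,0,0.014],[0,0,0,0,0,0,0.014],[0,0,0,0,0,0,0.014]])

```text
time_s: 12.4
eef_pos: [0.534, 0.0295, 0.1599]
ee_rot: [-3.135, -0.189, -0.003]
force: [0.0, -0.1, -0.7]
finger_gap: 0.163
gripper_force: 0.0
```

```bash
python3 -c "
from h import *
im=r.camera('side'); cs=r.get_calibration('side')
h=cv2.cvtColor(im,cv2.COLOR_RGB2HSV); k=((h[...,1]<70)&(h[...,2]>110)).astype(np.uint8); k[:,:200]=0;k[:,400:]=0;k[:150]=0;k[310:]=0
n,_,st,ce=cv2.connectedComponentsWithStats(k)
for i in range(1,n):
  if st[i,4]>25: 
    w=plane(cs,ce[i],.083)[:2]-O; print(st[i],ce[i].round(1),(w@X*1e3).round(1),(w@Y*1e3).round(1))
c=np.array([-106.7,-127.4]); g=np.array([-62,0.]); u=(g-c)/np.linalg.norm(g-c); yaw=np.degrees(np.arctan2(u[1],u[0])); s=c-u*42; e=g-u*27
go((*s,.16,yaw),(*s,.079,yaw),(*e,.079,yaw))"
```

```text
[290 150  13   7  28] [297.4 154.6] -22.3 -155.2
[325 163  18  11 159] [333.8 167.5] -108.4 -116.6
t 12.45 board xy mm [-84.9   1. ] z 0.1588 yaw -0.1 F [-1.1  0.2 -0.4] gap 0.165 q [ 0.35  0.26 -0.07 -0.   -1.24  1.34]
 to (np.float64(-120.60519801960551), np.float64(-167.03136974715306), 0.16, np.float64(70.66589397792325)) turn tz -1.234 shift mm [-170.4   21.9   -1.2]
 to (np.float64(-120.60519801960551), np.float64(-167.03136974715306), 0.079, np.float64(70.66589397792325)) turn tz -0.0 shift mm [ 0.  0. 81.]
 to (np.float64(-70.9390558697464), np.float64(-25.477309123169828), 0.079, np.float64(70.66589397792325)) turn tz -0.0 shift mm [150.  -0.   0.]
```

Ring a has dropped: no ring is left between the board and the gate. For ring c a turn of +70° would take joint 6 past its range, so I turn the other way (−109.3°) and push with the opposite side of the fingers.

servo_tool(moves=[[0,0,0,0,0,0.1272,0.014],[0,0,0,0,0,0.1272,0.014],[0,0,0,0,0,0.1272,0.014],[0,0,0,0,0,0.1272,0.014],[0,0,0,0,0,0.1272,0.014]])

```text
time_s: 12.95
eef_pos: [0.5335, 0.0291, 0.1574]
ee_rot: [3.034, -0.809, -0.004]
force: [-0.1, -0.6, 0.5]
finger_gap: 0.164
gripper_force: 0.0
```

servo_tool(moves=[[0,0,0,0,0,0.1272,0.014],[0,0,0,0,0,0.1272,0.014],[0,0,0,0,0,0.1272,0.014],[0,0,0,0,0,0.1272,0.014],[0,0,0,0,0,0.1272,0.014]])

```text
time_s: 13.45
eef_pos: [0.5335, 0.0291, 0.1574]
ee_rot: [2.628, -1.717, -0.003]
force: [0.3, 0.1, 0.3]
finger_gap: 0.166
gripper_force: 0.0
```

servo_tool(moves=[[0,0,0,0,0,0.1272,0.014],[0,0,0,0,0,0.1272,0.014],[0,0,0,0,0,0.1272,0.014],[0,0,0,0,0,0.1272,0.014],[0,0,0,0,0,0.1272,0.014]])

```text
time_s: 13.95
eef_pos: [0.5335, 0.0291, 0.1574]
ee_rot: [1.959, -2.452, -0.002]
force: [-0.1, 0.0, -1.1]
finger_gap: 0.167
gripper_force: 0.0
```

```bash
python3 -c "
from h import *
go((-120.6,-167,.16,-109.3))"
```

```text
t 13.95 board xy mm [-85.    0.8] z 0.1574 yaw -109.7 F [-0.1  0.  -1.1] gap 0.167 q [ 0.35  0.26 -0.07 -0.   -1.24 -0.57]
 to (-120.6, -167, 0.16, -109.3) turn tz -0.007 shift mm [170.1 -21.9  -2.6]
```

servo_tool(moves=[[0.034,-0.0044,0,0,0,-0.007,0.014],[0.034,-0.0044,0,0,0,0,0.014],[0.034,-0.0044,0,0,0,0,0.014],[0.034,-0.0044,0,0,0,0,0.014],[0.034,-0.0044,0,0,0,0,0.014]])

```text
time_s: 14.45
eef_pos: [0.5191, -0.1427, 0.1576]
ee_rot: [1.975, -2.44, -0.003]
force: [-0.0, 0.9, 0.2]
finger_gap: 0.167
gripper_force: 0.0
```

servo_tool(moves=[[0,0,0.015,0,0,0,0.014],[0,0,0.01,0,0,0,0.014],[0,0,0.01,0,0,0,0.014],[0,0,0,0,0,0,0.014],[0,0,0,0,0,0,0.014]])

```text
time_s: 14.95
eef_pos: [0.5204, -0.141, 0.1239]
ee_rot: [1.977, -2.44, -0.0]
force: [0.3, 0.7, 0.4]
finger_gap: 0.164
gripper_force: 0.0
```

```bash
python3 -c "
from h import *
go((-120.6,-167,.079,-109.3))
im=r.camera('side'); cv2.imwrite('pics/s6.png',cv2.resize(im[120:310,200:440],None,fx=3,fy=3)[:,:,::-1])"
```

```text
t 14.95 board xy mm [-118.6 -166.5] z 0.1239 yaw -108.9 F [0.3 0.7 0.4] gap 0.164 q [ 0.03  0.29 -0.12  0.   -1.16 -0.23]
 to (-120.6, -167, 0.079, -109.3) turn tz 0.007 shift mm [ 1.1  1.7 44.9]
```

View pics/s6.png

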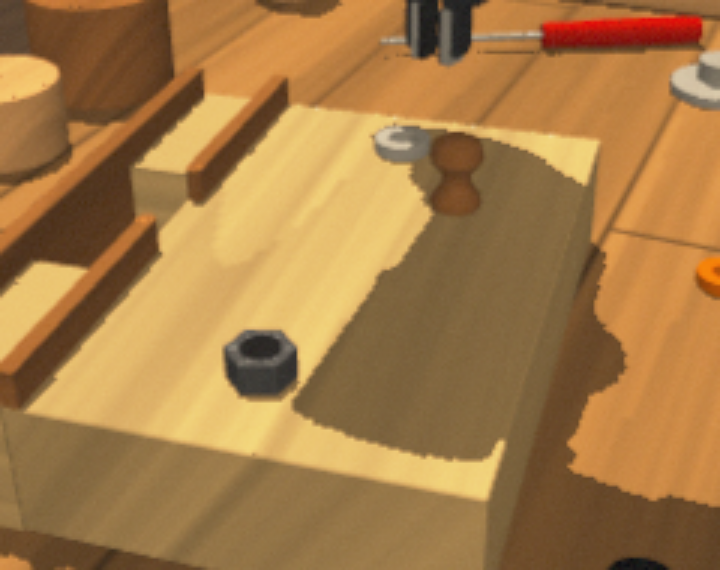

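Ring c is at (403,143), and the fingers hang above and behind it at (440,50); both earlier rings are gone from the board. Descending.

servo_tool(moves=[[0.001,0.0017,0.015,0,0,0.007,0.014],[0,0,0.015,0,0,0,0.014],[0,0,0.009,0,0,0,0.014],[0,0,0.005,0,0,0,0.014],[0,0,0,0,0,0,0.014]])

```text
time_s: 15.5
eef_pos: [0.5185, -0.142, 0.0799]
ee_rot: [1.968, -2.448, -0.0]
force: [-0.7, -0.1, 0.3]
finger_gap: 0.163
gripper_force: 0.0
```

```bash
python3 -c "
from h import *
go((-120.6,-167,.079,-109.3),(-71,-25.5,.079,-109.3))"
```

```text
t 15.5 board xy mm [-120.6 -167.3] z 0.0799 yaw -109.4 F [-0.7 -0.1  0.3] gap 0.163 q [ 0.02  0.33 -0.19  0.   -1.05 -0.24]
 to (-120.6, -167, 0.079, -109.3) turn tz -0.001 shift mm [-0.3  0.1  0.9]
 to (-71, -25.5, 0.079, -109.3) turn tz -0.0 shift mm [-149.9   -0.     0. ]
```

servo_tool(moves=[[-0.003,0,0.0008,0,0,0,0.014],[-0.006,0,0,0,0,0,0.014],[-0.006,0,0,0,0,0,0.014],[-0.006,0,0,0,0,0,0.014],[-0.009,0,0,0,0,0,0.014]])

```text
time_s: 16.0
eef_pos: [0.5252, -0.1124, 0.0795]
ee_rot: [-1.968, 2.449, -0.001]
force: [0.4, -0.1, 1.1]
finger_gap: 0.162
gripper_force: 0.2
```

servo_tool(moves=[[-0.01,0,0,0,0,0,0.014],[-0.01,0,0,0,0,0,0.014],[-0.01,0,0,0,0,0,0.014],[-0.01,0,0,0,0,0,0.014],[-0.01,0,0,0,0,0,0.014]])

```text
time_s: 16.5
eef_pos: [0.5359, -0.0631, 0.0793]
ee_rot: [1.968, -2.449, 0.0]
force: [0.0, -1.2, -0.3]
finger_gap: 0.166
gripper_force: 0.2
```

servo_tool(moves=[[-0.01,0,0,0,0,0,0.014],[-0.01,0,0,0,0,0,0.014],[-0.01,0,0,0,0,0,0.014],[-0.01,0,0,0,0,0,0.014],[-0.01,0,0,0,0,0,0.014]])

```text
time_s: 17.0
eef_pos: [0.5467, -0.0144, 0.0793]
ee_rot: [1.968, -2.449, -0.0]
force: [-0.4, -0.8, 0.3]
finger_gap: 0.165
gripper_force: 0.2
```

servo_tool(moves=[[-0.01,0,0,0,0,0,0.014],[-0.006,0,0,0,0,0,0.014],[-0.004,0,0,0,0,0,0.014],[0,0,0,0,0,0,0.014],[0,0,0,0,0,0,0.014]])

```text
time_s: 17.5
eef_pos: [0.5508, 0.0043, 0.0792]
ee_rot: [1.968, -2.449, -0.0]
force: [0.2, -0.1, 0.2]
finger_gap: 0.163
gripper_force: 0.0
```

```bash
cat >> h.py <<'E'
def side_rings(z=.083):
    im=r.camera('side'); cs=r.get_calibration('side')
    h=cv2.cvtColor(im,cv2.COLOR_RGB2HSV); k=((h[...,1]<70)&(h[...,2]>110)).astype(np.uint8); k[:,:200]=0;k[:,400:]=0;k[:150]=0;k[310:]=0
    n,_,st,ce=cv2.connectedComponentsWithStats(k)
    for i in range(1,n):
        if st[i,4]>25:
            w=plane(cs,ce[i],z)[:2]-O; print("blob",st[i],ce[i].round(1),(w@X*1e3).round(1),(w@Y*1e3).round(1))
E
python3 -c "
from h import *
go((-71,-25.5,.079,-109.3)); side_rings()"
```

```text
t 17.5 board xy mm [-70.9 -25.9] z 0.0792 yaw -109.4 F [ 0.2 -0.1  0.2] gap 0.163 q [ 0.29  0.35 -0.16 -0.   -1.06 -0.51]
 to (-71, -25.5, 0.079, -109.3) turn tz -0.001 shift mm [-0.4  0.2  0.2]
blob [299 175   3  18  34] [300.  182.9] -67.8 -40.0
blob [278 190  20  14 224] [287.5 196.2] -63.7 11.0
```

Ring c was measured numerically at about (-63, 2) mm, before the gate. I back off, rise, turn to −180° and come down behind it.

servo_tool(moves=[[0.01,0,0,0,0,0,0.014],[0.015,0,0,0,0,0,0.014],[0.005,0,-0.02,0,0,0,0.014],[0,0,-0.03,0,0,0,0.014],[0,0,-0.03,0,0,0,0.014]])

```text
time_s: 18.05
eef_pos: [0.5435, -0.0267, 0.16]
ee_rot: [1.965, -2.449, -0.001]
force: [1.1, 0.0, -0.6]
finger_gap: 0.166
gripper_force: 0.0
```

servo_tool(moves=[[0,0,0,0,0,0.1232,0.014],[0,0,0,0,0,0.1232,0.014],[0,0,0,0,0,0.1232,0.014],[0,0,0,0,0,0.1232,0.014],[0,0,0,0,0,0.1232,0.014]])

```text
time_s: 18.55
eef_pos: [0.5439, -0.0263, 0.1593]
ee_rot: [1.124, -2.934, -0.0]
force: [0.7, -1.0, 0.2]
finger_gap: 0.163
gripper_force: 0.0
```

servo_tool(moves=[[0,0,0,0,0,0.1232,0.014],[0,0,0,0,0,0.1232,0.014],[0,0,0,0,0,0.1232,0.014],[0,0,0,0,0,0.1232,0.014],[0,0,0,0,0,0.1232,0.014]])

```text
time_s: 19.05
eef_pos: [0.5439, -0.0263, 0.1592]
ee_rot: [0.181, -3.136, 0.0]
force: [-1.3, -0.6, -0.3]
finger_gap: 0.164
gripper_force: 0.0
```

```bash
python3 -c "
from h import *
go((-108,0,.16,-180)); side_rings()"
```

```text
t 19.05 board xy mm [-81.4 -55.5] z 0.1592 yaw -180.3 F [-1.3 -0.6 -0.3] gap 0.164 q [ 0.24  0.28 -0.05 -0.   -1.25 -1.69]
 to (-108, 0, 0.16, -180) turn tz -0.005 shift mm [26.6 55.5 -0.8]
blob [278 190  20  14 228] [287.8 196.2] -64.1 10.9
```

servo_tool(moves=[[0.0133,0.0278,0,0,0,-0.005,0.014],[0.0133,0.0278,0,0,0,0,0.014],[0,0,0.01,0,0,0,0.014],[0,0,0.02,0,0,0,0.014],[0,0,0.02,0,0,0,0.014]])

```text
time_s: 19.6
eef_pos: [0.5111, 0.0261, 0.1089]
ee_rot: [-0.202, 3.134, 0.0]
force: [-0.0, 0.1, 0.3]
finger_gap: 0.165
gripper_force: 0.0
```

servo_tool(moves=[[0,0,0.015,0,0,0,0.014],[0,0,0.01,0,0,0,0.014],[0,0,0.004,0,0,0,0.014],[0,0,0,0,0,0,0.014],[0,0,0,0,0,0,0.014]])

```text
time_s: 20.1
eef_pos: [0.5116, 0.0268, 0.081]
ee_rot: [-0.199, 3.134, 0.0]
force: [-0.5, -0.6, 0.1]
finger_gap: 0.167
gripper_force: 0.0
```

```bash
python3 -c "
from h import *
go((-14,0,.079,-180)); side_rings()"
```

```text
t 20.1 board xy mm [-107.     1.1] z 0.081 yaw -179.7 F [-0.5 -0.6  0.1] gap 0.167 q [ 0.36  0.28 -0.26  0.   -1.03 -1.8 ]
 to (-14, 0, 0.079, -180) turn tz 0.006 shift mm [-93.   -1.1   2. ]
blob [309 185  10  19  43] [315.7 195.3] -107.6 -4.7
blob [278 190  20  14 231] [287.7 196.2] -64.1 10.9
```

servo_tool(moves=[[-0.004,-0.001,0.0015,0,0,0.006,0.014],[-0.006,0,0,0,0,0,0.014],[-0.006,0,0,0,0,0,0.014],[-0.008,0,0,0,0,0,0.014],[-0.01,0,0,0,0,0,0.014]])

```text
time_s: 20.65
eef_pos: [0.5456, 0.0301, 0.0788]
ee_rot: [0.19, -3.136, 0.0]
force: [-0.5, -0.2, -0.3]
finger_gap: 0.168
gripper_force: 0.2
```

servo_tool(moves=[[-0.01,0,0,0,0,0,0.014],[-0.01,0,0,0,0,0,0.014],[-0.01,0,0,0,0,0,0.014],[-0.01,0,0,0,0,0,0.014],[-0.01,0,0,0,0,0,0.014]])

```text
time_s: 21.15
eef_pos: [0.5955, 0.0362, 0.0787]
ee_rot: [0.19, -3.136, 0.0]
force: [-1.1, 0.1, -0.4]
finger_gap: 0.164
gripper_force: 0.2
```

servo_tool(moves=[[-0.008,0,0,0,0,0,0.014],[0,0,0,0,0,0,0.014],[0,0,0,0,0,0,0.014],[0.01,0,0,0,0,0,0.014],[0.02,0,0,0,0,0,0.014]])

```text
time_s: 21.65
eef_pos: [0.5723, 0.0334, 0.0786]
ee_rot: [-0.189, 3.136, -0.0]
force: [-0.2, 0.6, -0.0]
finger_gap: 0.168
gripper_force: 0.0
```

servo_tool(moves=[[0.02,0,-0.02,0,0,0,0.014],[0.02,0,-0.03,0,0,0,0.014],[0,0,-0.03,0,0,0,0.014],[0,0,-0.03,0,0,0,0.014],[0,0,0,0,0,0,0.014]])

```text
time_s: 22.15
eef_pos: [0.5344, 0.0287, 0.1939]
ee_rot: [-0.19, 3.127, 0.001]
force: [-0.2, 0.6, -0.6]
finger_gap: 0.161
gripper_force: 0.0
```

servo_tool(moves=[[0.04,0.04,0,0,0,0,0.014],[0.03,0.04,0,0,0,0,0.014],[0.03,0.04,0,0,0,0,0.014],[0.03,0.04,0,0,0,0,0.014],[0,0.04,0,0,0,0,0.014]])

```text
time_s: 22.65
eef_pos: [0.3812, 0.2072, 0.189]
ee_rot: [0.191, -3.135, -0.002]
force: [2.1, 0.3, 0.3]
finger_gap: 0.166
gripper_force: 0.0
```

```bash
python3 -c "
from h import *
go(); side_rings()
im=r.camera('top'); cv2.imwrite('pics/t7.png',cv2.resize(im[80:270,205:445],None,fx=3,fy=3)[:,:,::-1])
print(rings(im,(210,85,440,265)))
h=cv2.cvtColor(im,cv2.COLOR_RGB2HSV); k=((h[...,1]<90)&(h[...,2]>60)).astype(np.uint8); k[:90]=0;k[140:]=0;k[:,:285]=0;k[:,370:]=0
n,_,st,ce=cv2.connectedComponentsWithStats(k); print([(*st[i],) for i in range(1,n) if st[i,4]>8])"
```

```text
t 22.65 board xy mm [-214.7  196. ] z 0.189 yaw -180.0 F [2.1 0.3 0.3] gap 0.166 q [ 0.86  0.04 -0.25 -0.   -1.27 -2.31]
blob [342 189  22  30 128] [356.6 207. ] -180.8 13.7
[(326.0, 121.5, 21, 12)]
[(np.int32(315), np.int32(112), np.int32(23), np.int32(17), np.int32(296))]
```

The picture budget is used up, so I check the slot numerically.

```bash
python3 -c "
from h import *
im=r.camera('top'); c=r.get_calibration('top')
def pr(bx,by,z):
  w=np.array([*(O+X*bx/1e3+Y*by/1e3),z]); q=np.array(c['R'])@w+c['t']; return (q[0]/q[2]*c['fx']+c['cx']).round(1),(q[1]/q[2]*c['fy']+c['cy']).round(1), 'diam',(36e-3/q[2]*c['fx']).round(1)
for p in [(0,0,.085),(12,0,.085),(20,0,.016),(20,0,.036),(26,0,.016),(26,0,.036),(33,0,.016),(33,0,.036),(0,0,.075),(52,0,.006)]: print(p,pr(*p))
h=cv2.cvtColor(im,cv2.COLOR_RGB2HSV)
for y in range(100,136): print(y,''.join('%4d'%v for v in h[y,306:348:2,2]), '|',''.join('#' if s<90 else '.' for s in h[y,300:355,1]))
"
```

```text
(0, 0, 0.085) (np.float64(325.1), np.float64(125.9), 'diam', np.float64(21.9))
(12, 0, 0.085) (np.float64(325.1), np.float64(119.0), 'diam', np.float64(21.8))
(20, 0, 0.016) (np.float64(325.5), np.float64(128.2), 'diam', np.float64(20.1))
(20, 0, 0.036) (np.float64(325.4), np.float64(124.4), 'diam', np.float64(20.5))
(26, 0, 0.016) (np.float64(325.5), np.float64(125.0), 'diam', np.float64(20.1))
(26, 0, 0.036) (np.float64(325.4), np.float64(121.1), 'diam', np.float64(20.5))
(33, 0, 0.016) (np.float64(325.5), np.float64(121.3), 'diam', np.float64(20.0))
(33, 0, 0.036) (np.float64(325.4), np.float64(117.4), 'diam', np.float64(20.5))
(0, 0, 0.075) (np.float64(325.2), np.float64(127.9), 'diam', np.float64(21.6))
(52, 0, 0.006) (np.float64(325.5), np.float64(113.3), 'diam', np.float64(19.7))
100   73  70  68  72  71  70  69  70  72  67  71  68  72  68  72  72  69  71  70  73  69 | .......................................................
101   71  72  66  73  70  69  69  72  70  69  68  76  70  71  72  69  72  66  70  72  72 | .......................................................
102   74
[... 4289 characters left out ...]
90 188 189 187 187 192 188 189 189 183 136  79  79  80 | .......................................................
132   87 135 188 190 190 188 187 192 190 190 187 187 189 190 187 188 179 115  88  78  80 | .......................................................
133  117 165 191 190 192 191 190 192 190 189 190 190 187 189 185 188 180 115  97  90  92 | .......................................................
134  157 186 195 191 189 191 189 191 191 190 188 190 191 188 190 192 183 126 113 110 110 | .......................................................
135  180 190 193 190 193 193 191 192 192 192 191 193 187 190 191 191 189 155 145 143 143 | .......................................................
```

The top ring's visible disc is cut off by the drop edge at row 128 and its bore is centred at row 125. That fits a ring well below the board top, around z = 0.03 m or lower. No ring is left on the board, so I hand in.

```bash
python3 -c "
from workcell import r
print(r.hand_in())"
```

```text
the job is handed in; nothing more can be done
None
```

I swept all three rings one at a time through the gate into the slot and handed the job in at about 23 s. The fingers never went near the nut or knob. My last check was numeric (no ring left on the board, and one ring seen well below its top), and the hand-in gave no verdict.

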